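# Clamp a knife handle in the crank vise

### The arm

A 6-joint arm with a two-finger parallel gripper is mounted at the origin on the work surface. World frame = base frame: x ahead of the robot, y to its left, z up, the work surface at z = 0. Lengths are in m, angles in degrees, forces in N, time in s.
With the tool pointing down it reaches from about 0.35 to 0.875 m from the base axis. Payload 4.2 kg.
Tool frame: the origin (TCP) lies midway between the tips of the shut fingers; the grasp point (between the pads) lies 19 mm behind it; y points along the fingers, z is the direction in which the jaws open and shut, and the axes are right-handed (so a half turn about y gives the same grasp; the last joint's range is limited). The gripper opens to 87 mm and grips with 3 to 60 N. Pads are 19 mm wide; open, the fingers measure 117 mm over their backs; the gripper's body (75 mm by 190 mm) begins 51 mm behind the grasp point.
Start: joints at [91.077, 22.042, 0.453, 0, -68.411, -14.817], TCP at [0.148, 0.607, 0.223] pointing down, gripper open.
Joint ranges: [-179.83, 179.83], [-69.29, 118.12], [-61.27, 80.66], [-181.25, 117.63], [-171.15, -9.14], [-177.46, 177.46]. Speed limits (degrees/s): [159.86, 159.86, 180, 180, 180, 180].

### API

Orientations are given as [roll, pitch, yaw] about the fixed x, y, z axes, in that order (R = Rz(yaw) Ry(pitch) Rx(roll)).
In Python, from workcell import env gives the robot as it stands. The module is installed in compiled form; this text tells all that it offers. Calls block until the motion is done:
- env.goto(position, orientation): joint-space move of the TCP to a pose.
- env.move_straight(position, rotation=None, rate=0.15, force_limit=None): straight line of the TCP; rotation=None keeps the orientation; rate is the mean speed in m/s. With force_limit (N) it stops when the force on the tool has changed by that much, and returns True; else False.
- env.set_joints(angles): joint-space move.
- env.gripper_to(opening, grasp_force=None): opening from 0.0 (shut) to 1.0 (fully open); grasp_force is the grip in N (None keeps the last); returns when the fingers have stopped.
- env.dwell(seconds).
- env.inverse_kinematics(position, orientation): joint angles nearest the present ones, or None.
- env.read_state(): the state.
- env.grab_frame(name): name is "side" or "top" or "wrist"; returns a dict with "image" (384x512x3 uint8, blue, green, red), "fx", "fy", "cx", "cy" (pixels), "position" and "orientation" of the camera in the world. Camera axes: x right, y up, looking along -z (the intrinsics and any distortion apply to the point x, -y, -z); pixel columns grow to the right and rows downward; lengths in m; the calibration is good to about 2 mm. A picture is of the moment at which its call begins. There is no depth.
A pose or a line that the arm cannot do raises env.Unreachable and nothing moves.
- env.close_job(): hands the job in, once; it reports no verdict.
Trained networks look in a picture, given as the dict that the camera call returned (one of the last four; its "shot" number tells which), for a name from the list of things; names that differ only in an ending like _2 or _b are one class to them, and where a whole thing is asked for, a point or a joint stands for the part that bears it (a point fixed in the world has none). Each returns a list of dicts, best first, with "score" (0 to 1); they miss things now and then, are a little off and sometimes report something else, mostly with a low value. They report only what shows in the picture. A call takes as long as a camera call. They do not tell look-alikes from the thing itself.
- env.search_frame(picture, thing): "xyz" ([x, y, z] in m, in world coordinates, good to about 4 mm: the middle of the surface that is visible of it).
- env.trace(picture, thing): "mask" (384x512 bool, what is visible of it).
The state is a dict: "clock": time; "joint_positions": joint angles; "qvel": joint speeds; "joint_torque": joint torques, N m; "position": TCP position; "tool_rot": TCP orientation; "force": force on the tool from outside, world axes, zero at the start; "wrist_torque": the same for the moment, N m; "opening": opening from 0.0 (shut) to 1.0 (fully open).
Only numpy, scipy, OpenCV 4.12 (cv2) and the standard library are available. Lean on these libraries where they do the work, as an engineer would, in place of code of your own. Each camera call takes 0.05 s, during which the arm holds its last target.

### The job

Push the knife handle that lies between the vise jaws all the way in, until its brass end butts against the end stop. Then swing the folded crank handle out clockwise (seen from above) until it latches, and wind the wheel anticlockwise until the jaw holds the knife handle and the sprung rubber pad is pushed about halfway back towards its carriage. Leave the tin on the vise and the spare wooden scale beside it where they are.

Things in the scene. Friction and masses are not known exactly. Their poses are not given: they have to be found in the camera images.
- vise: Fixed bench vise; origin on the table, z up. Grey base plate x -130 to 100, y -185 to 175, top at z 12 mm. A green gearbox (90 x 90, top at z 45) at x 0, y -100 carries the crank wheel on a vertical shaft. The jaws, along x from -40 to 40, tops at z 40, hold the knife handle at y 81 to 125; the gap is open above and at its -x end.
- stop (a point): Foot of the end stop that closes the jaws' +x end: on its face, at x 45, y 103, z 12 mm of the vise. The stop is a steel bar from y 78 to 150, top at z 40.
- jaw (a point): Middle of the fixed jaw's inner face, at x 0, y 125, z 26 mm of the vise; the moving rubber pad (80 x 8 x 26) faces it from y 81 when the jaws are fully open.
- handle: Knife handle, dark wood with a brass bolster at its +x end, 105 (x) x 24 (y) x 22 (z) mm, about 0.12 kg, loose, lying on the vise plate partly between the jaws. Origin: centre of its underside. Fully home the origin is at x -7.5 of the vise and its wooden end at x -60, 20 mm outside the jaws. It slides easily (under 2 N).
- hub (a point): Centre of the top of the steel crank wheel (smooth disc, 100 mm across, top at z 57), on its vertical axis, at x 0, y -100 of the vise.
- grip (a point): Middle (z 93) of the crank's wooden grip, an upright post 22 mm across, z 72 to 114, on the end of a flat steel arm (16 wide, z 62 to 72). The arm pivots about a vertical pin on the wheel, 75 mm from the grip and 14 mm from the hub (towards the vise's +y while the wheel is at 0).
- lug (a point): Top of a fixed steel lug, z 70, 8 x 14 mm, beside the wheel; it blocks the folded arm from being turned anticlockwise. The grip stands above its level.
- crank (a joint): Swing of the arm on the wheel, rad: 0 = folded (grip 61 mm from the hub, towards the vise's -y), grows clockwise seen from above, through the vise's -x side, to 3.14 = out (hard stop; grip 89 mm from the hub, towards +y). Starts at 0 to 0.25. About 0.6 N at the grip moves it, some 3 N over the latch (past 2.2). Unlatched, it folds back when pushed anticlockwise.
- latch (a joint): Spring latch, a small brass ramp in the wheel beside the out position of the arm, m: 0 = up, 0.005 while the arm rides over it (crank past about 2.2). It springs up behind the arm only in the last 0.05 rad, so push the crank right against its hard stop. Back under 0.0015 with the crank past 3.0 means latched; the latched arm has about 0.06 rad of play.
- wheel (a joint): Turn of the wheel, rad: 0 = jaw fully open (hard stop against clockwise turning), grows anticlockwise seen from above, up to 3.9. Stiff: about 3 to 5 N at the latched grip turns it; it stays where it is left. Each rad moves the jaw carriage 8 mm towards the fixed jaw. The pad meets the knife handle and presses it to the fixed jaw near 2.5 rad; half compression comes near 3.1 rad.
- pad (a joint): How far the sprung rubber pad is pushed back towards its steel carriage, m: 0 = fully out (10 mm gap seen between pad and carriage), 0.005 = halfway, 0.010 = solid. Spring about 1.2 N per mm.
- tin: Round aluminium tin, 42 across, 42 tall, on the vise plate behind the rack guide; a bystander. Origin at the centre of its underside.
- spare: Spare plain wooden scale, 85 x 28 x 12 mm, on the table beside the vise; a bystander. Origin at the centre of its underside.
Things that resemble listed ones, but are neither listed nor needed, are in the scene too. Of the things like the handle, leave any that is purple; of the rest the smaller one is meant.

How it is judged:
By the outcome, as a careful person would: the job done as asked, in the order asked, and still so for the second after the job is handed in, with the robot touching nothing.
It also fails if it takes over 61 s, if anything falls off the work surface, if the arm or the gripper's body presses on something with over 40 N, if the wrist force passes 120 N, or if a joint passes its speed limit or range.

## Working session

There is one attempt and no reset: what is moved stays moved. The work goes in short steps, each a Python script; the robot and the scene stay as the last script left them, time stands still between calls to the robot, and variables do not carry over. Pictures are saved under pics/ and viewed, and the job is handed in when it is done.

```bash
ls; mkdir -p pics; python3 - <<'E'
from workcell import env
import cv2
s=env.read_state()
print({k:s[k] for k in ("clock","position","tool_rot","force","opening")})
for n in ("side","top","wrist"):
    f=env.grab_frame(n)
    cv2.imwrite(f"pics/a_{n}.png",f["image"])
    print(n,{k:f[k] for k in f if k!="image"})
E
```

```text
pics
{'clock': 0.0, 'position': array([0.14826254, 0.60653368, 0.22144436]), 'tool_rot': array([-8.98738733e+01,  5.27383216e-03,  1.66253880e+02]), 'force': array([ 0.29849154, -0.23554043, -0.41583589]), 'opening': 1.0029282840390898}
side {'fx': 396.64315385153185, 'fy': 396.64315385153185, 'cx': 248.66747089716316, 'cy': 193.40661486094297, 'position': array([ 0.28183485, -0.40702688,  0.68193057]), 'orientation': array([ 42.63538183,  -0.61840604, -19.69556935]), 'shot': 1}
top {'fx': 352.50691657480917, 'fy': 352.50691657480917, 'cx': 258.44153177008, 'cy': 195.40453715743473, 'position': array([0.37592498, 0.09250686, 0.75472251]), 'orientation': array([ 10.41504786,   0.51527632, -90.98994142]), 'shot': 2}
wrist {'fx': 299.7531621160402, 'fy': 299.7531621160402, 'cx': 256.2369686483765, 'cy': 190.5464548090887, 'position': array([0.2222433 , 0.58857004, 0.38377069]), 'orientation': array([ -15.98335782,   -0.1613599 , -103.79179884]), 'shot': 3}
```

View pics/a_side.png

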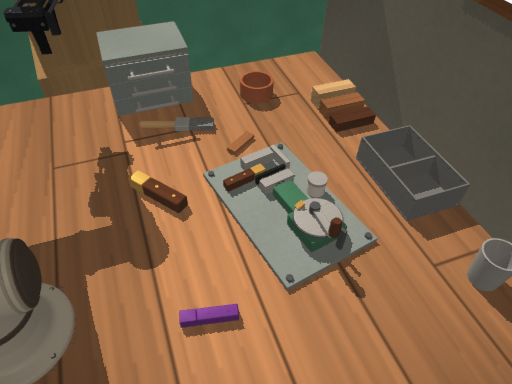

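View pics/a_top.png

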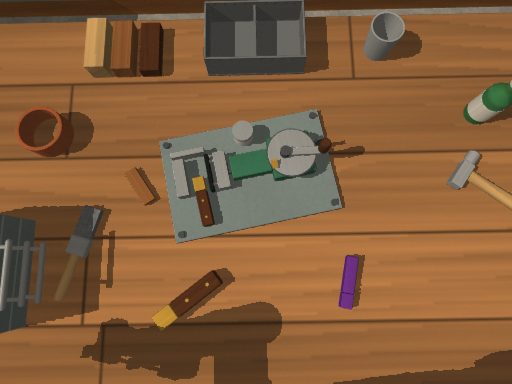

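View pics/a_wrist.png

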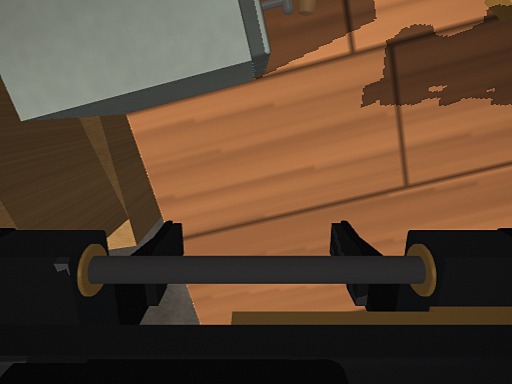

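Top view: vise plate corners at about (161,143), (318,110), (342,207), (178,241). The wheel is at (292,152), the grip at (324,146), the knife handle at (204,200) with its brass end at (199,184), and the tin at (243,132). Next I'll fit the vise pose from both views.

```bash
cat > h.py <<'E'
from workcell import env
import numpy as np, cv2
from scipy.spatial.transform import Rotation as R
from scipy.optimize import least_squares
def proj(f,P):
    P=np.atleast_2d(P); c=(P-f["position"])@R.from_euler('xyz',f["orientation"],degrees=True).as_matrix()
    return np.c_[f["cx"]+f["fx"]*c[:,0]/-c[:,2], f["cy"]+f["fy"]*-c[:,1]/-c[:,2]]
def ray(f,uv,z):
    d=R.from_euler('xyz',f["orientation"],degrees=True).apply([(uv[0]-f["cx"])/f["fx"],-(uv[1]-f["cy"])/f["fy"],-1])
    return f["position"]+d*(z-f["position"][2])/d[2]
def v2w(p,q):  # p=(x,y,yaw rad) q vise m
    q=np.atleast_2d(q); c,s=np.cos(p[2]),np.sin(p[2])
    return np.c_[p[0]+c*q[:,0]-s*q[:,1],p[1]+s*q[:,0]+c*q[:,1],q[:,2]]
def w2v(p,q):
    q=np.atleast_2d(q); c,s=np.cos(p[2]),np.sin(p[2]); dx,dy=q[:,0]-p[0],q[:,1]-p[1]
    return np.c_[c*dx+s*dy,-s*dx+c*dy,q[:,2]]
E
python3 - <<'E'
from h import *
import pickle
F={}
for n in ("side","top"):
    f=env.grab_frame(n); F[n]=f
    im=f["image"]
    for t in ("vise","handle","grip","hub","lug","latch","tin","spare"):
        r=env.search_frame(f,t)
        print(n,t,[(np.round(a["xyz"],3).tolist(),round(a["score"],2)) for a in r[:3]])
pickle.dump(F,open("F.pkl","wb"))
c=F["top"]["image"][95:250,150:375]; cv2.imwrite("pics/b_top.png",cv2.resize(c,None,fx=3.5,fy=3.5,interpolation=cv2.INTER_CUBIC))
c=F["side"]["image"][135:295,195:385]; cv2.imwrite("pics/b_side.png",cv2.resize(c,None,fx=3.7,fy=3.7,interpolation=cv2.INTER_CUBIC))
E
```

```text
side vise [([0.548, 0.056, 0.012], 0.91)]
side handle [([0.303, 0.231, 0.035], 0.97), ([0.327, -0.088, 0.024], 0.96), ([0.49, 0.201, 0.037], 0.95)]
side grip [([0.588, -0.013, 0.079], 0.65)]
side hub [([0.585, 0.025, 0.056], 0.59)]
side lug [([0.613, -0.033, 0.046], 0.58)]
side latch [([0.568, 0.062, 0.061], 0.48)]
side tin [([0.64, 0.118, 0.056], 0.73)]
side spare [([0.588, -0.006, 0.078], 0.75), ([0.612, -0.033, 0.044], 0.71), ([0.535, 0.351, 0.015], 0.61)]
top vise [([0.55, 0.106, 0.01], 0.88)]
top handle [([0.33, -0.083, 0.019], 0.75), ([0.298, 0.248, 0.028], 0.7), ([0.549, 0.108, 0.012], 0.63)]
top grip [([0.588, -0.002, 0.071], 0.74)]
top hub [([0.595, 0.024, 0.054], 0.74), ([0.549, 0.104, 0.011], 0.55)]
top lug [([0.615, -0.03, 0.063], 0.49)]
top latch []
top tin [([0.638, 0.127, 0.054], 0.62)]
top spare [([0.539, 0.351, 0.011], 0.97)]
```

View pics/b_top.png

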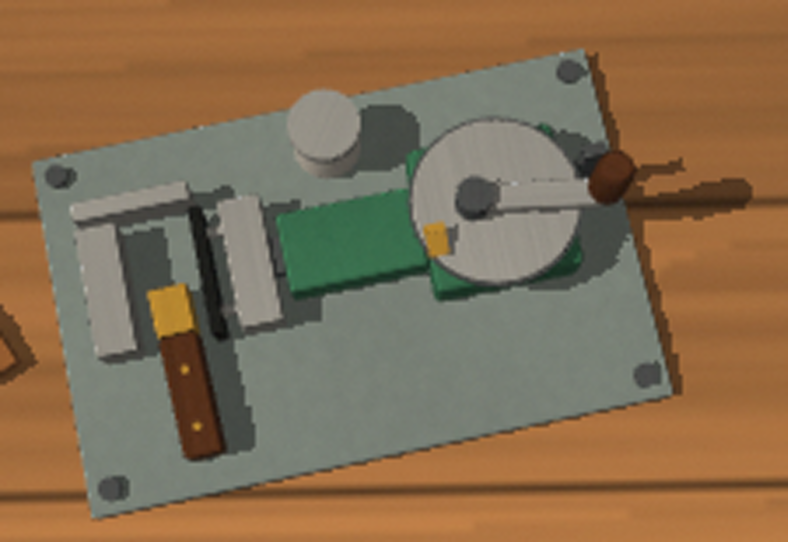

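View pics/b_side.png

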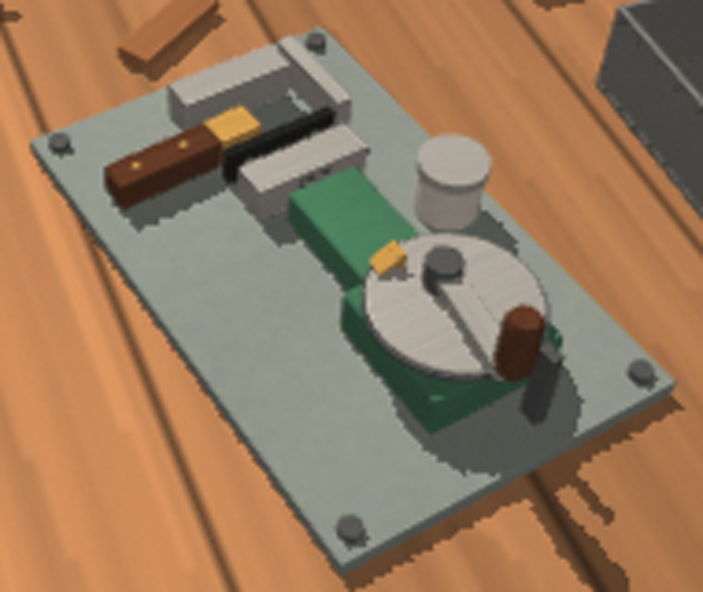

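```bash
python3 - <<'E'
from h import *
import pickle
F=pickle.load(open("F.pkl","rb"))
C=np.array([[.1,.175,.012],[.1,-.185,.012],[-.13,-.185,.012],[-.13,.175,.012]])
T=np.array([[34,160],[585,50],[673,393],[95,518]])/3.5+[150,95]
S=np.array([[320,28],[673,383],[343,568],[33,148]])/3.7+[195,135]
def res(p,w=("top","side")):
    r=[]
    for n,o in (("top",T),("side",S)):
        if n in w: r.append((proj(F[n],v2w(p,C)+[0,0,p[3]])-o).ravel())
    return np.concatenate(r)
for w in (("top",),("side",),("top","side")):
    s=least_squares(lambda p:res(p,w),[.55,.1,.2,0]);p=s.x
    print(w,np.round(p,4),np.degrees(p[2]),np.round(s.fun,1))
np.save("vise.npy",p[:3])
for n,sc,o in (("top",3.5,(150,95)),("side",3.7,(195,135))):
    f=F[n]; im=f["image"].copy()
    K=dict(hub=(0,-.1,.057),stop=(.045,.103,.012),stopt=(.045,.103,.040),jaw=(0,.125,.04),jl=(-.04,.125,.04),pin=(0,-.086,.072),grip0=(0,-.161,.114))
    for k,q in K.items():
        u=proj(f,v2w(p,q))[0]; print(n,k,np.round((u-o)*sc))
u=lambda n,a,o,sc:np.array(a)/sc+o
# handle: brass and wood ends at top z=.034, top view
def tri(a,b):
    def r(X): return np.r_[proj(F["top"],X)[0]-a,proj(F["side"],X)[0]-b]
    s=least_squares(r,[.5,.1,.03]);return s.x,s.fun
t=lambda a:np.array(a)/3.5+[150,95]
sd=lambda a:np.array(a)/3.7+[195,135]
for nm,a,b in (("brass L",(149,292),(236,107)),("brass R",(188,285),(260,124)),("wood R end top",(220,450),(122,184)),("wood L",(184,459),(105,166)),("griptop",(618,160),(522,312)),("tin",(325,122),(455,158)),("lugtop",(587,160),(548,350))):
    X,e=tri(t(a),sd(b)); print(nm,np.round(X,4),"vise",np.round(w2v(p,X)[0],4),np.round(e,1))
E
```

```text
('top',) [ 0.5763  0.1237  0.1916 -0.0065] 10.97690069334771 [ 0.1  0.3 -0.1 -0.3  0.2  0.2 -0.2 -0.3]
('side',) [ 0.5792  0.1308  0.1977 -0.0116] 11.325555225658004 [ 0.   0.8  0.1  0.1  0.3 -0.2 -0.4 -0.7]
('top', 'side') [ 0.576   0.1247  0.1939 -0.0043] 11.111019517378692 [-0.7  0.3 -0.6 -0.7  0.   0.  -0.7 -0.   0.3  0.4  1.1  1.  -0.1  1.1
 -1.1 -1. ]
top hub [496. 197.]
top stop [157. 218.]
top stopt [149. 204.]
top jaw [126. 283.]
top jl [137. 347.]
top pin [474. 194.]
top grip0 [614. 142.]
side hub [457. 300.]
side stop [314. 112.]
side stopt [317.  81.]
side jaw [240.  85.]
side jl [187. 106.]
side pin [445. 266.]
side grip0 [548. 309.]
brass L [0.5463 0.2347 0.0336] vise [-0.008   0.1137  0.0336] [-0.1  0.6  0.6 -0.1]
brass R [0.5507 0.2102 0.0386] vise [-0.0084  0.0888  0.0386] [ 0.1 -0.3 -0.3  0.1]
wood R end top [0.4523 0.1907 0.0364] vise [-0.1087  0.0886  0.0364] [ 0.1 -0.5 -0.6  0.1]
wood L [0.4479 0.2123 0.0328] vise [-0.1089  0.1107  0.0328] [ 0.1 -0.5 -0.6  0.1]
griptop [ 0.5935 -0.0336  0.1186] vise [-0.0134 -0.1586  0.1186] [-0.2  1.   0.9 -0.3]
tin [0.6439 0.1266 0.057 ] vise [ 0.067  -0.0112  0.057 ] [ 0.  -0.1 -0.1  0. ]
lugtop [ 0.617  -0.0271  0.0672] vise [ 0.0109 -0.1569  0.0672] [ 0.4 -1.7 -1.6  0.5]
```

Vise at about (0.576, 0.125), yaw 11.1°. The handle's brass end is at vise x -8, y 101, and the crank is at about 0.18. I'll push the handle first, checking the path IK beforehand.

```bash
python3 - <<'E'
from h import *
p=np.load("vise.npy"); yd=np.degrees(p[2])
s=env.read_state(); x0=s["position"]
env.gripper_to(0.0)
env.move_straight([x0[0],x0[1],.36],rate=.3)
o=[-90,0,yd-180]
a=v2w(p,[-.142,.101,.10])[0]; env.goto(a,o)
print(env.read_state()["clock"],env.read_state()["joint_positions"])
env.move_straight(v2w(p,[-.142,.101,.023])[0],rate=.12)
f=env.grab_frame("side"); cv2.imwrite("pics/c.png",cv2.resize(f["image"][100:300,150:400],None,fx=3,fy=3))
s=env.read_state(); print(s["clock"],s["position"],s["tool_rot"],s["force"])
E
```

```text
5.1833 [ 4.55364427e+01  1.41491202e+01 -3.14916116e+01  1.43561016e-02
 -4.42873762e+01  5.56184363e+01]
6.025 [0.41777987 0.19705565 0.02368592] [-9.00498832e+01  8.84345971e-02 -1.68864908e+02] [-0.61221818 -0.35236032  0.35487195]
```

View pics/c.png

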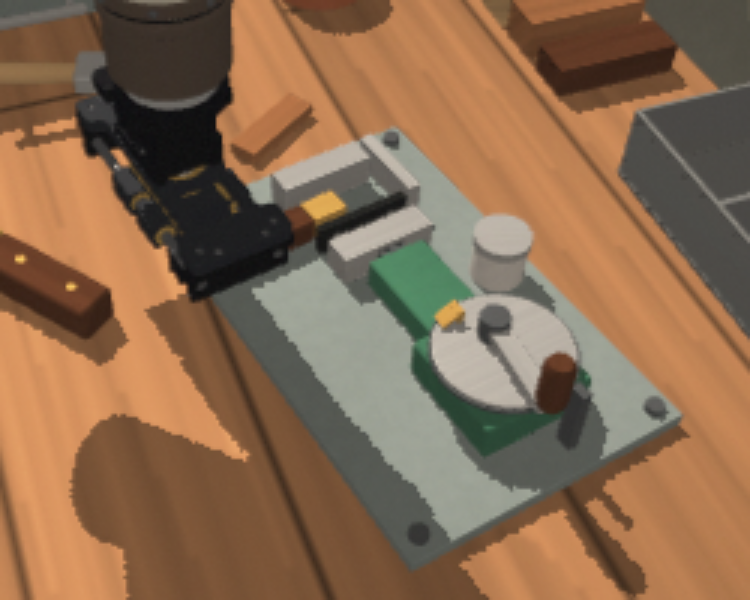

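The gripper is behind the wooden end and everything is clear. Pushing now.

```bash
python3 - <<'E'
from h import *
p=np.load("vise.npy")
for n in (6,8):
    r=env.move_straight(v2w(p,[-.058,.101,.023])[0],rate=.05,force_limit=n)
    s=env.read_state(); print(r,s["clock"],np.round(w2v(p,s["position"])[0],4),s["force"])
    q=w2v(p,s["position"])[0]
env.move_straight(v2w(p,[q[0]-.03,.101,.023])[0],rate=.15)
env.move_straight(v2w(p,[q[0]-.03,.101,.16])[0],rate=.3)
f=env.grab_frame("top"); cv2.imwrite("pics/d.png",cv2.resize(f["image"][95:250,150:375],None,fx=3.5,fy=3.5))
f=env.grab_frame("side"); cv2.imwrite("pics/d2.png",cv2.resize(f["image"][135:295,195:385],None,fx=3.7,fy=3.7))
print(env.read_state()["clock"])
E
```

```text
True 7.3083 [-0.0716  0.1006  0.0222] [ 0.07361197  0.53948242 -0.14688127]
True 7.5167 [-0.0716  0.0998  0.0214] [0.05831237 0.84062238 0.02289552]
8.575
```

View pics/d.png

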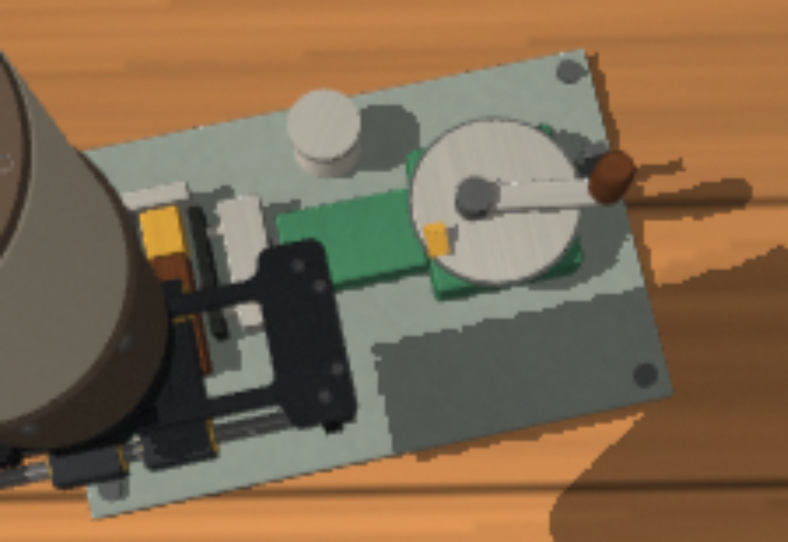

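View pics/d2.png

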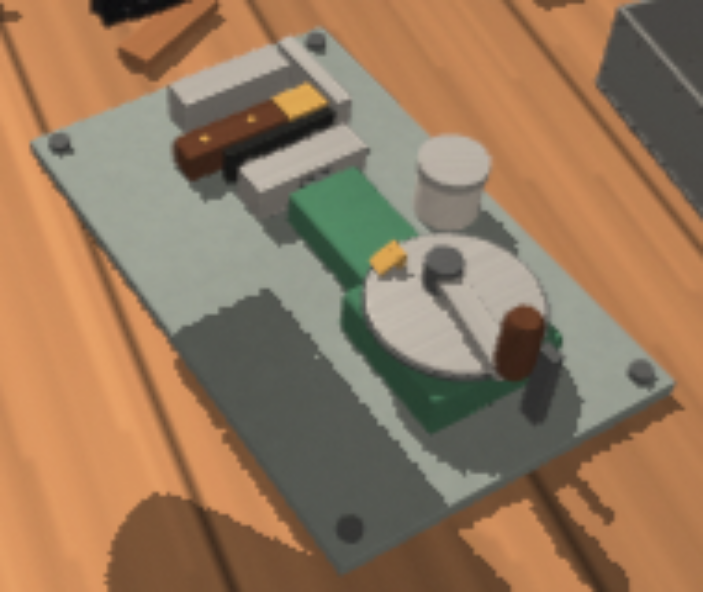

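The handle is home: brass meets the stop at (322,95) in the side crop, and the second push didn't move it. Next I'll check the crank path IK and take a wrist view of the crank.

```bash
cat >> h.py <<'E'
PIN=np.array([0,-.086]);HUB=np.array([0,-.1])
D=20.
def swing(c,z,p,rad=.075):
    yd=np.degrees(p[2])
    q=[PIN[0]-rad*np.sin(c),PIN[1]-rad*np.cos(c),z]
    return v2w(p,q)[0],[-90,0,yd+90-np.degrees(c)+D]
def wind(w,z,p,rad=.089):
    yd=np.degrees(p[2])
    q=[HUB[0]-rad*np.sin(w),HUB[1]+rad*np.cos(w),z]
    return v2w(p,q)[0],[-90,0,yd-90+np.degrees(w)+D]
E
python3 - <<'E'
from h import *
p=np.load("vise.npy")
for c in np.linspace(.18,3.2,7):
    j=env.inverse_kinematics(*swing(c,.08,p)); print(round(c,2),None if j is None else np.round(j,0))
for c in np.linspace(0,3.3,7):
    j=env.inverse_kinematics(*wind(c,.08,p)); print("w",round(c,2),None if j is None else np.round(j,0))
a,o=swing(.18,.22,p)
s=env.read_state()["position"]
env.move_straight([s[0],s[1],.25],rate=.3)
env.goto(a,o)
env.gripper_to(1.0)
import pickle
W=[]
f=env.grab_frame("wrist"); W.append(f); cv2.imwrite("pics/e1.png",f["image"])
print("grip",[(np.round(a["xyz"],3),round(a["score"],2)) for a in env.search_frame(f,"grip")[:2]])
print("hub",[(np.round(a["xyz"],3),round(a["score"],2)) for a in env.search_frame(f,"hub")[:2]])
env.move_straight(a+[-.05,.0,0],rate=.2)
f=env.grab_frame("wrist"); W.append(f); cv2.imwrite("pics/e2.png",f["image"])
pickle.dump(W,open("W.pkl","wb"))
s=env.read_state();print(s["clock"],s["joint_positions"])
E
```

```text
0.18 [ 12.  27. -14.   0. -49.   9.]
0.68 [ 14.  24. -20.   0. -46. -22.]
1.19 [ 17.  22. -24.  -0. -45. -54.]
1.69 [ 22.  21. -25.   0. -44. -87.]
2.19 [  25.   22.  -24.   -0.  -45. -120.]
2.7 [  27.   24.  -20.   -0.  -46. -150.]
3.2 None
w 0.0 [  27.   26.  -15.    0.  -48. -176.]
w 0.55 [  27.   23.  -22.   -0.  -46. -144.]
w 1.1 [  24.   20.  -26.   -0.  -44. -110.]
w 1.65 [ 19.  20. -26.  -0. -44. -73.]
w 2.2 [ 13.  22. -23.   0. -45. -36.]
w 2.75 [ 10.  26. -16.   0. -48.  -1.]
w 3.3 [ 10.  30.  -9.   0. -51.  31.]
grip [(array([0.59 , 0.002, 0.077]), 0.81), (array([0.596, 0.018, 0.056]), 0.27)]
hub [(array([0.598, 0.018, 0.056]), 0.68), (array([0.635, 0.136, 0.054]), 0.38)]
12.2167 [ 1.34115825e+01  1.43254794e+01 -1.10902979e+01  1.60437835e-02
 -6.45070565e+01  7.39621059e+00]
```

View pics/e1.png

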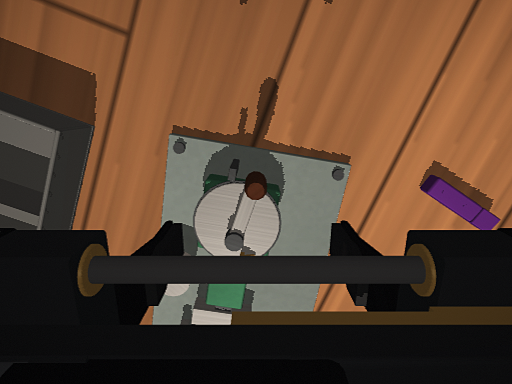

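View pics/e2.png

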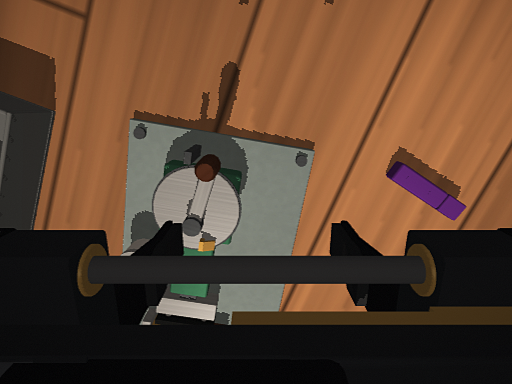

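```bash
python3 - <<'E'
from h import *
import pickle
W=pickle.load(open("W.pkl","rb"))
a=W[0]["image"][110:270,155:365]; b=W[1]["image"][100:260,115:325]
cv2.imwrite("pics/e3.png",np.hstack([cv2.resize(i,None,fx=3.8,fy=3.7,interpolation=cv2.INTER_CUBIC) for i in (a,)]))
cv2.imwrite("pics/e4.png",cv2.resize(b,None,fx=3.8,fy=3.7,interpolation=cv2.INTER_CUBIC))
E
```

```text
(no output)
```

View pics/e3.png

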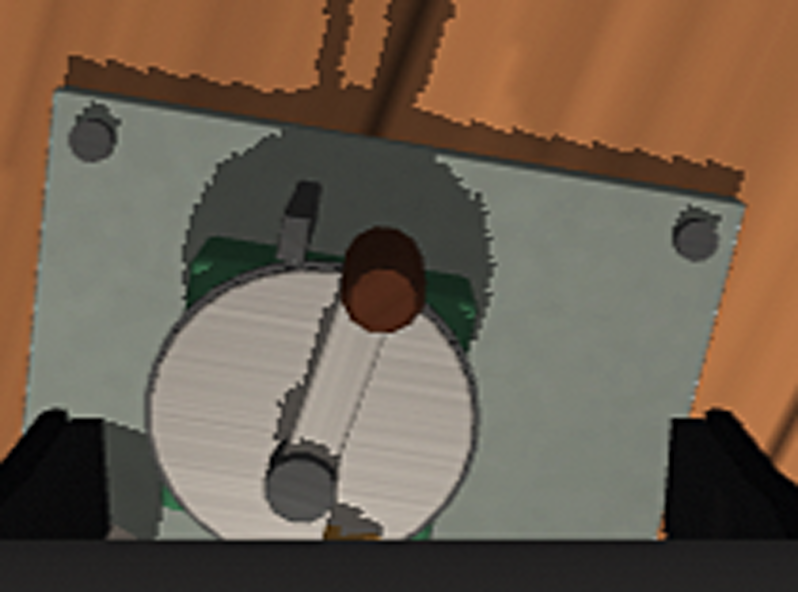

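View pics/e4.png

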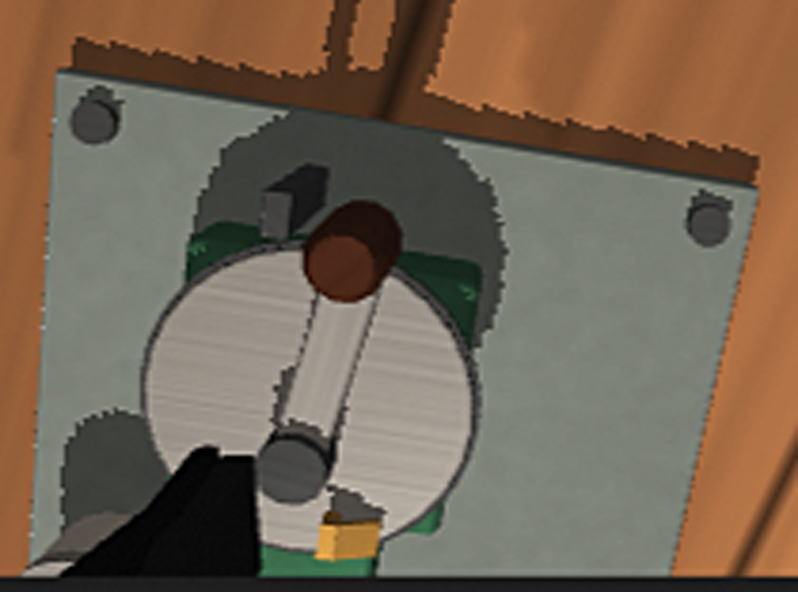

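```bash
python3 - <<'E'
from h import *
import pickle
F=pickle.load(open("F.pkl","rb"));W=pickle.load(open("W.pkl","rb"))
p=np.load("vise.npy")
T=lambda a:np.array(a)/3.5+[150,95]
S=lambda a:np.array(a)/3.7+[195,135]
A=lambda a:np.array(a)/[3.8,3.7]+[155,110]
B=lambda a:np.array(a)/[3.8,3.7]+[115,100]
fr=[F["top"],F["side"],W[0],W[1]]
c=[(.1,.175,.012),(.1,-.185,.012),(-.13,-.185,.012),(-.13,.175,.012)]; hub=(0,-.1,.057)
obs=[(0,c[0],T((34,160))),(0,c[1],T((585,50))),(0,c[2],T((673,393))),(0,c[3],T((95,518))),
(1,c[0],S((320,28))),(1,c[1],S((673,383))),(1,c[2],S((343,568))),(1,c[3],S((33,148))),
(2,c[1],A((55,90))),(2,c[2],A((742,204))),(3,c[1],B((58,72))),(3,c[2],B((757,186))),
(2,hub,A((312,415))),(3,hub,B((309,396))),(0,hub,T((496,200))),(1,hub,S((456,305)))]
def res(p,v=range(4)): return np.concatenate([proj(fr[i],v2w(p,q))[0]-u for i,q,u in obs if i in v])
for v in ([0],[1],[2,3],range(4)):
    s=least_squares(lambda p:res(p,v),p,loss="soft_l1"); print(list(v),np.round(s.x,4),np.round(s.fun,1).tolist())
pn=s.x; np.save("vise2.npy",pn)
g=[T((618,160)),S((522,312)),A((383,298)),B((340,267))]
for v in ([0,1],[2,3],range(4)):
    s=least_squares(lambda X:np.concatenate([proj(fr[i],X)[0]-g[i] for i in v]),[.59,-.03,.11]); print("grip",list(v),np.round(s.x,4),np.round(w2v(pn,s.x)[0],4),np.round(s.fun,1))
E
```

```text
[0] [0.5748 0.1238 0.1916] [-0.8, -0.0, 0.3, -0.9, 0.8, 0.5, -1.0, 0.3, 0.4, -0.2]
[1] [0.5747 0.1232 0.196 ] [-0.0, -0.4, 1.5, 0.4, -0.0, 0.8, -1.7, -1.6, -0.0, -0.7]
[2, 3] [0.5748 0.1257 0.1952] [-0.9, -0.7, 1.7, -0.6, -1.4, -0.8, 1.2, 0.2, -0.0, 2.3, -0.1, 2.9]
[0, 1, 2, 3] [0.5751 0.1247 0.1932] [-1.2, 0.0, -0.2, -1.1, 0.5, 0.2, -1.3, 0.2, 0.1, -0.8, 1.2, -0.1, -0.5, 0.1, -1.6, -2.3, -0.6, -1.7, 2.1, -1.1, -1.2, -1.8, 1.5, -0.4, 0.2, 1.5, 0.1, 2.1, -0.0, -0.4, -0.3, -1.2]
grip [0, 1] [ 0.5935 -0.0336  0.1186] [-0.0124 -0.1589  0.1186] [-0.2  1.   0.9 -0.3]
grip [2, 3] [ 0.5941 -0.0338  0.1144] [-0.0118 -0.1592  0.1144] [-0.1  0.2  0.1 -0.2]
grip [0, 1, 2, 3] [ 0.5941 -0.0342  0.117 ] [-0.0119 -0.1597  0.117 ] [-0.   0.9  1.2  0.4  0.1  0.6 -0.2 -0.1]
```

```bash
sed -i 's/^D=20./D=30./' h.py; python3 - <<'E'
from h import *
p=np.load("vise2.npy")
for c in (.16,3.0,3.2):
    j=env.inverse_kinematics(*swing(c,.084,p)); print(c,None if j is None else np.round(j,1))
j=env.inverse_kinematics(*wind(0,.084,p)); print(None if j is None else np.round(j,1))
a,o=swing(.16,.15,p)
env.goto(a,o)
env.move_straight(swing(.16,.084,p)[0],rate=.15,force_limit=8)
env.gripper_to(0.0,grasp_force=15)
s=env.read_state();print(s["clock"],w2v(p,s["position"]),s["opening"]*87,s["force"])
f=env.grab_frame("side"); cv2.imwrite("pics/f.png",cv2.resize(f["image"][100:300,200:450],None,fx=3,fy=3))
E
```

```text
0.16 [ 12.2  26.7 -14.    0.  -49.3  19.7]
3.0 [  27.1   25.2  -16.6   -0.   -48.2 -158. ]
3.2 [  26.8   26.5  -14.4    0.   -49.2 -169.1]
[  26.9   26.1  -15.     0.   -48.9 -165.9]
14.325 [[-0.01189168 -0.15997861  0.08396212]] 21.406329652041187 [-0.43836635  0.65208679  0.27181685]
```

View pics/f.png

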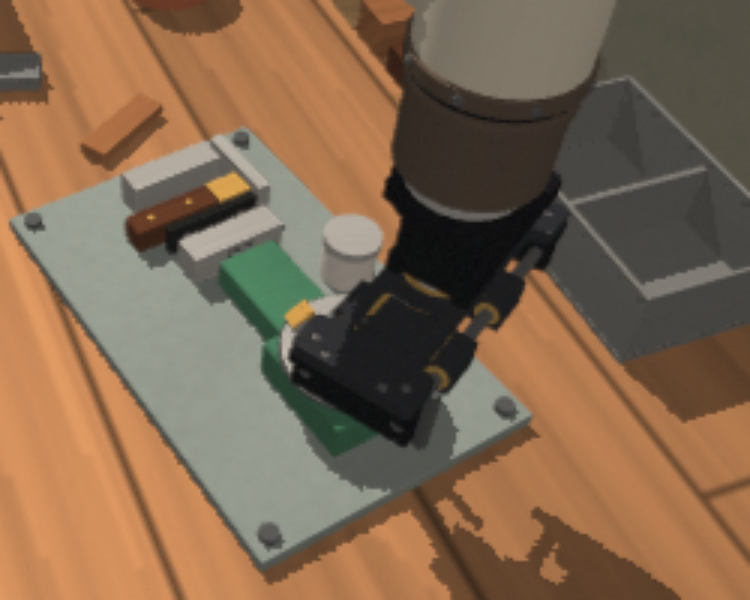

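The gripper holds the post (21.4 mm opening against a 22 mm post). Swinging clockwise now.

```bash
python3 - <<'E'
from h import *
p=np.load("vise2.npy")
for c in np.linspace(.16,2.2,9)[1:]:
    a,o=swing(c,.084,p)
    r=env.move_straight(a,o,rate=.1,force_limit=25)
    s=env.read_state();print(round(c,2),r,round(s["clock"],2),np.round(s["force"],1),np.round(w2v(p,s["position"])[0]-w2v(p,a)[0],4),round(s["opening"]*87,1))
    if r: break
E
```

```text
0.42 False 14.78 [ 0.1  1.4 -0.3] [-0.0001  0.0001 -0.    ] 21.8
0.67 False 15.19 [-0.8  1.4  0.3] [ 0.0001 -0.     -0.    ] 21.5
0.92 False 15.6 [-2.2 -0.1 -0.2] [ 0.     -0.0004 -0.0001] 21.2
1.18 False 16.01 [-2.5 -1.   1.1] [-0.0003 -0.0005 -0.0001] 21.6
1.43 False 16.42 [-4.6 -0.4  2.4] [-0.0007 -0.0005 -0.0002] 21.6
1.69 False 16.82 [-4.9  0.5  4.4] [-0.0012 -0.0002 -0.0002] 21.6
1.94 False 17.23 [-7.6  1.   5.3] [-0.0015 -0.0001 -0.0002] 21.7
2.2 False 17.64 [-9.   2.4  6.3] [-0.0019  0.     -0.0002] 21.8
```

```bash
python3 - <<'E'
from h import *
p=np.load("vise2.npy")
env.gripper_to(0.4); env.gripper_to(0.0,grasp_force=20)
s=env.read_state();print(s["clock"],np.round(s["force"],1),s["opening"]*87)
for c in (2.45,2.7,2.9,3.05,3.14,3.2):
    a,o=swing(c,.084,p)
    r=env.move_straight(a,o,rate=.1 if c<3.1 else .04,force_limit=25 if c<3.1 else 14)
    s=env.read_state();print(round(c,2),r,round(s["clock"],2),np.round(s["force"],1),np.round(w2v(p,s["position"])[0]-w2v(p,a)[0],4),round(s["opening"]*87,1))
    if r: break
for n in ("top","side"):
    f=env.grab_frame(n); x=f["image"][95:250,150:375] if n=="top" else f["image"][135:295,195:385]
    cv2.imwrite(f"pics/g_{n}.png",cv2.resize(x,None,fx=3.5,fy=3.5))
E
```

```text
18.6417 [ 0.3  0.7 -0.4] 21.14518942923406
2.45 False 19.04 [-0.9 -1.7  1.5] [-0.0006 -0.0004 -0.    ] 21.5
2.7 False 19.44 [-3.2 -0.4  2.3] [-0.0007 -0.     -0.0001] 21.4
2.9 False 19.79 [-3.2  2.8  3.5] [-0.0003  0.0003  0.    ] 21.6
3.05 False 20.09 [-3.3  4.2  2.1] [-0.      0.0004  0.    ] 21.3
3.14 False 20.41 [-3.   3.6  1.5] [-0.0002  0.0004 -0.    ] 21.1
3.2 False 20.67 [-9.1  5.8  7.5] [-0.0031  0.0003 -0.0002] 21.5
```

View pics/g_side.png

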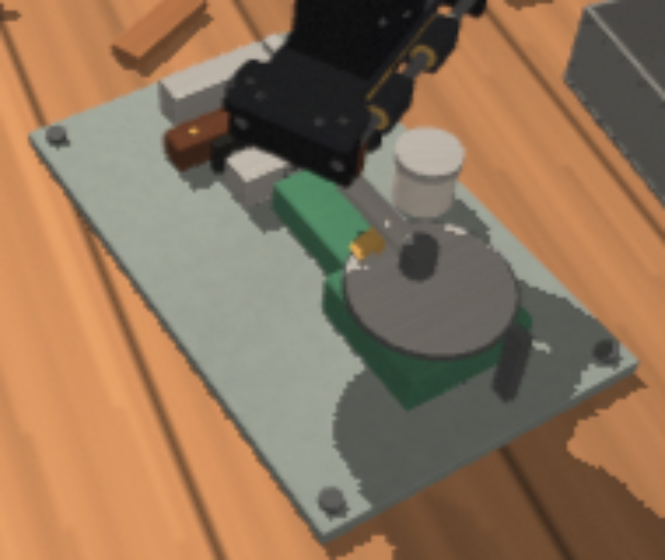

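View pics/g_top.png

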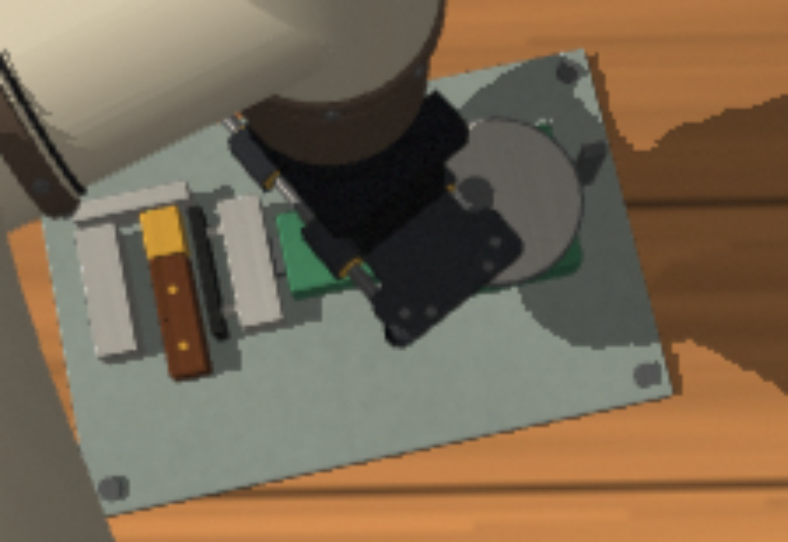

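The crank is against its hard stop (9 N resisting at about 3.14). I'll push a little harder to be sure, then relax and look at the latch.

```bash
python3 - <<'E'
from h import *
p=np.load("vise2.npy")
r=env.move_straight(swing(3.25,.084,p)[0],rate=.04,force_limit=14)
s=env.read_state();print(r,round(s["clock"],2),np.round(s["force"],1),np.round(w2v(p,s["position"])[0],4))
r=env.move_straight(*wind(0.0,.084,p),rate=.05)
s=env.read_state();print(r,round(s["clock"],2),np.round(s["force"],1),np.round(w2v(p,s["position"])[0],4))
a,o=wind(0.0,.084,p)
for w in (.1,.2,.3):
    a,o=wind(w,.084,p)
    r=env.move_straight(a,o,rate=.06,force_limit=25)
    s=env.read_state();print(w,r,round(s["clock"],2),np.round(s["force"],1),np.round(w2v(p,s["position"])[0]-w2v(p,a)[0],4))
for n in ("top","side"):
    f=env.grab_frame(n); x=f["image"][95:250,150:375] if n=="top" else f["image"][135:295,195:385]
    cv2.imwrite(f"pics/h_{n}.png",cv2.resize(x,None,fx=3.5,fy=3.5))
E
```

```text
False 21.02 [-17.5   6.3  12.4] [ 0.0015 -0.0109  0.0836]
False 21.33 [-5.8  3.9  2. ] [-0.0017 -0.011   0.0838]
0.1 False 21.63 [-2.2  1.9 -0.1] [-0.0004 -0.0002 -0.0002]
0.2 False 21.93 [-1.6  1.7 -0.9] [-0.0001 -0.0003 -0.0001]
0.3 False 22.23 [-0.4  0.6 -1.2] [ 0.0001 -0.0003 -0.0001]
```

View pics/h_side.png

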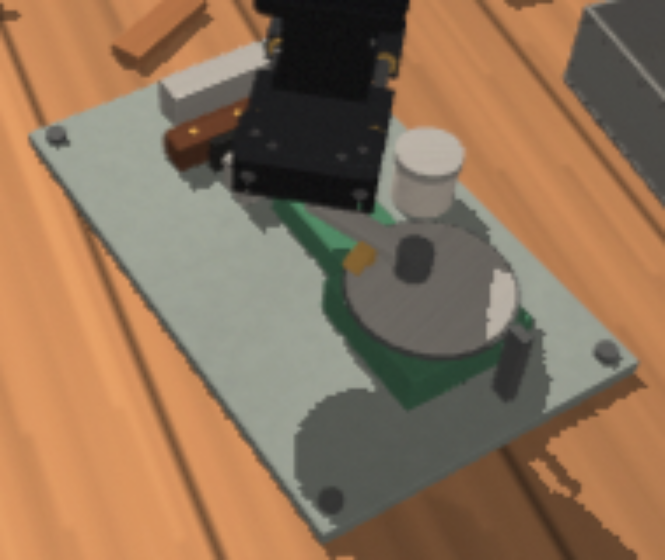

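View pics/h_top.png

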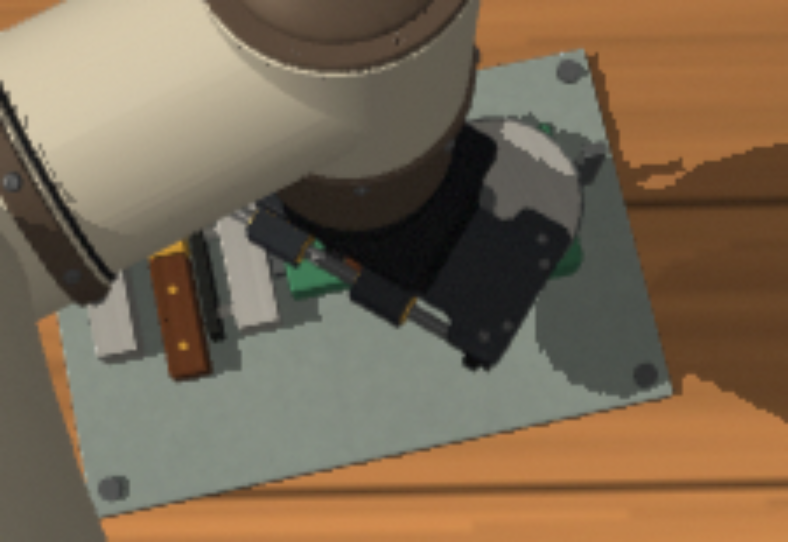

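The brass latch block turned with the arm, from (365,243) to (358,260) in the side crop, so it is latched and the wheel is turning. Continuing to wind.

```bash
python3 - <<'E'
from h import *
p=np.load("vise2.npy")
for w in np.arange(.5,2.31,.225):
    a,o=wind(w,.084,p)
    r=env.move_straight(a,o,rate=.09,force_limit=30)
    s=env.read_state();print(round(w,2),r,round(s["clock"],2),np.round(s["force"],1),np.round(w2v(p,s["position"])[0]-w2v(p,a)[0],4),round(s["opening"]*87,1))
    if r: break
for n in ("top","side"):
    f=env.grab_frame(n); x=f["image"][95:250,150:375] if n=="top" else f["image"][135:295,195:385]
    cv2.imwrite(f"pics/i_{n}.png",cv2.resize(x,None,fx=3.5,fy=3.5))
E
```

```text
0.5 False 22.68 [ 3.5 -2.5 -5.7] [ 0.0008 -0.0002 -0.0001] 21.2
0.72 False 23.06 [ 3.8 -1.9 -6. ] [ 0.0011 -0.0001 -0.0001] 21.2
0.95 False 23.43 [ 5.8 -1.7 -7.7] [ 0.0015  0.0001 -0.    ] 21.3
1.17 False 23.81 [ 5.9  0.2 -7.4] [ 0.0018  0.0004 -0.    ] 21.3
1.4 False 24.18 [ 5.3  1.4 -7.7] [ 0.002   0.0006 -0.    ] 21.7
1.62 False 24.56 [ 4.8  3.  -8.5] [ 0.0021  0.0008 -0.    ] 21.4
1.85 False 24.93 [ 4.9  3.8 -8.3] [ 0.0022  0.0011 -0.0001] 21.6
2.07 False 25.31 [ 4.3  5.5 -5.4] [ 0.0022  0.0013 -0.0001] 21.5
2.3 False 25.68 [ 2.3  6.4 -4.8] [ 0.0021  0.0017 -0.0001] 21.7
```

View pics/i_side.png

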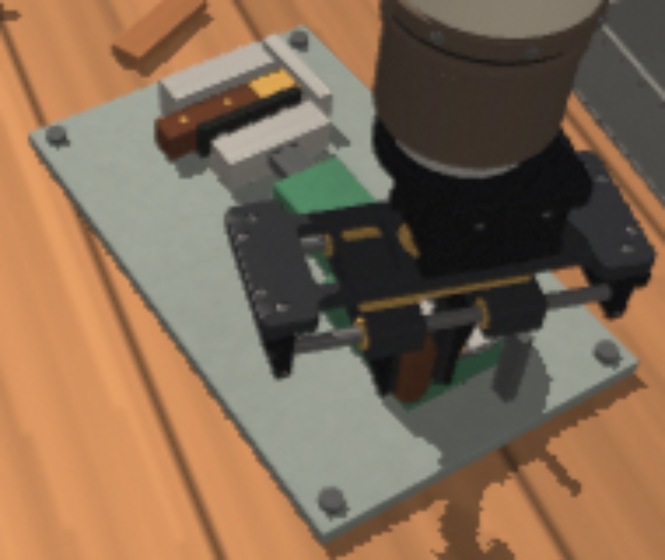

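View pics/i_top.png

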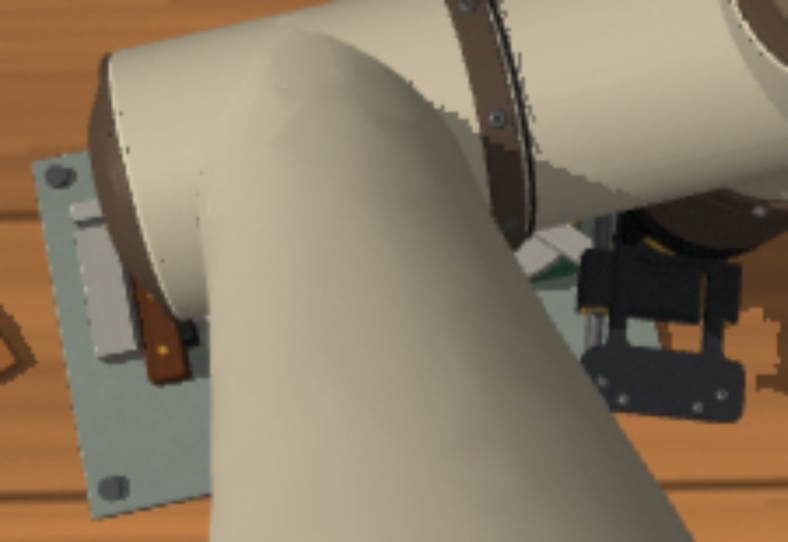

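The jaw has closed to almost touching the handle, and the brass still rests on the stop at (295,85). Winding on to about 3.1.

```bash
python3 - <<'E'
from h import *
p=np.load("vise2.npy")
for w in (2.5,2.7,2.9,3.0,3.1):
    a,o=wind(w,.084,p)
    r=env.move_straight(a,o,rate=.07,force_limit=30)
    s=env.read_state();q=w2v(p,s["position"])[0];print(round(w,2),r,round(s["clock"],2),np.round(s["force"],1),np.round(q-w2v(p,a)[0],4),"ang",round(np.arctan2(-q[0],q[1]+.1)%6.283,3))
    if r: break
f=env.grab_frame("side"); x=f["image"][140:220,205:305]
cv2.imwrite("pics/j_side.png",cv2.resize(x,None,fx=7.5,fy=7.5,interpolation=cv2.INTER_CUBIC))
cv2.imwrite("pics/j_full.png",cv2.resize(f["image"][100:300,200:450],None,fx=3,fy=3))
E
```

```text
2.5 False 26.18 [ 2.6  6.9 -4.6] [ 0.0019  0.0021 -0.0001] ang 2.503
2.7 False 26.58 [ 0.9  7.8 -2.5] [ 0.0015  0.0024 -0.0001] ang 2.703
2.9 False 26.98 [ 0.4  8.1 -1.9] [ 0.0009  0.0026 -0.0002] ang 2.903
3.0 False 27.26 [-1.8  7.7 -1.9] [ 0.0003  0.0027 -0.0002] ang 2.999
3.1 False 27.53 [-1.6  6.2 -1.4] [-0.      0.0027 -0.0002] ang 3.099
```

View pics/j_side.png

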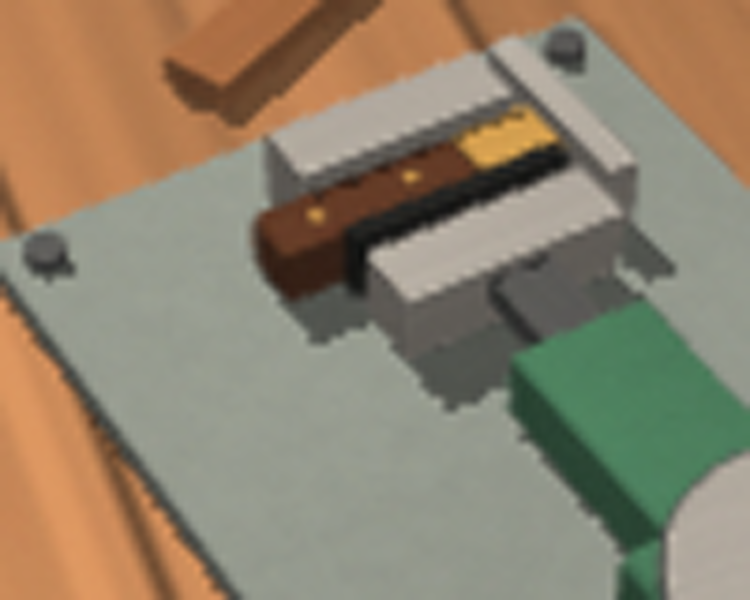

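View pics/j_full.png

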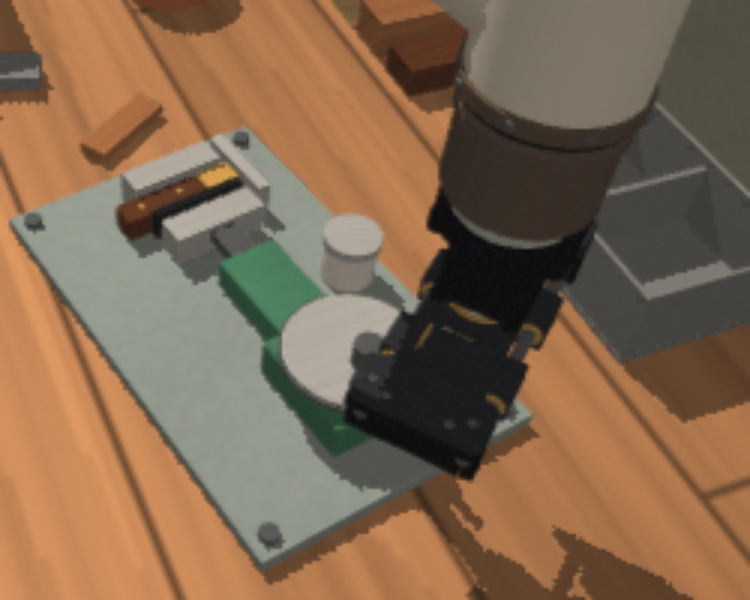

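The pad is pressing the handle and a gap is still visible. I'll let go, lift, and measure the pad gap from above with the wrist and top cameras.

```bash
python3 - <<'E'
from h import *
import pickle
p=np.load("vise2.npy"); yd=np.degrees(p[2])
env.gripper_to(0.6)
s=env.read_state(); q=s["position"]; print(np.round(s["force"],1),np.round(w2v(p,q),4))
env.move_straight([q[0],q[1],.2],rate=.25)
G={}
f=env.grab_frame("side"); G["side"]=f; cv2.imwrite("pics/k_side.png",cv2.resize(f["image"][135:295,195:385],None,fx=3.7,fy=3.7,interpolation=cv2.INTER_CUBIC))
env.goto(v2w(p,[-.06,.08,.15])[0],[-90,0,yd+180])
f=env.grab_frame("wrist"); G["wrist"]=f; cv2.imwrite("pics/k_wrist.png",f["image"])
pickle.dump(G,open("G.pkl","wb"))
print(env.read_state()["clock"])
E
```

```text
[0.4 0.8 0.2] [[-0.0037 -0.189   0.084 ]]
30.2
```

View pics/k_side.png

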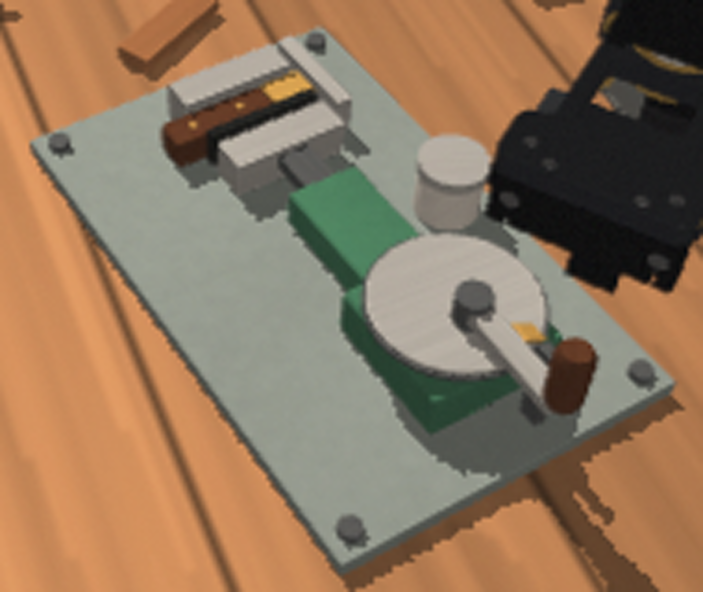

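View pics/k_wrist.png

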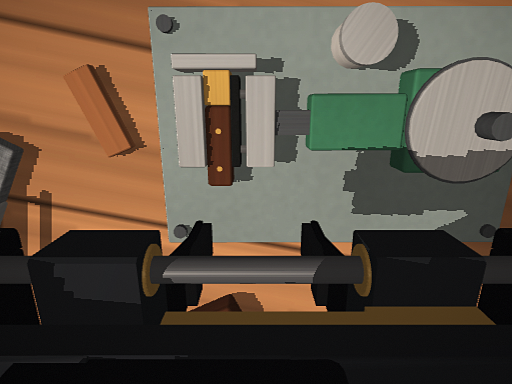

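```bash
python3 - <<'E'
from h import *
import pickle
G=pickle.load(open("G.pkl","rb")); f=G["wrist"]; p=np.load("vise2.npy")
cv2.imwrite("pics/l.png",cv2.resize(f["image"][45:195,160:290],None,fx=5.5,fy=4,interpolation=cv2.INTER_CUBIC))
for nm,q in (("jaw",(0,.125,.04)),("handle L",(0,.125,.034)),("handle R",(0,.101,.034)),("carr edge half",(0,.088,.04)),("carr pad0 at.101",(0,.083,.04)),("tin",(.067,-.011,.054))):
    print(nm,np.round(proj(f,v2w(p,q))[0],1))
E
```

```text
jaw [204.  123.7]
handle L [205.1 123.3]
handle R [231.6 123.3]
carr edge half [245.7 123.6]
carr pad0 at.101 [251.3 123.6]
tin [370.9  36.7]
```

View pics/l.png

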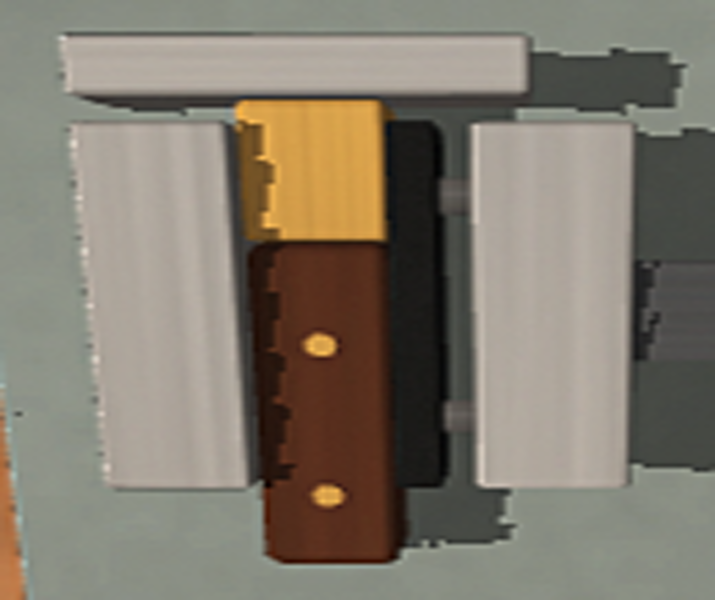

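Seen from above, the brass butts on the stop and the handle sits on the fixed jaw. The pad-carriage gap is about 5.1 to 6.2 mm, so compression is about 4 to 4.9 mm. There is time for a small nudge of about 0.07 rad to centre it.

```bash
python3 - <<'E'
from h import *
import pickle
p=np.load("vise2.npy"); yd=np.degrees(p[2])
a,o=wind(3.1,.18,p,.0865); env.goto(a,o)
env.move_straight(wind(3.1,.084,p,.0865)[0],rate=.15,force_limit=8)
env.gripper_to(0.0,grasp_force=20)
s=env.read_state();print(s["clock"],np.round(s["force"],1),s["opening"]*87)
a,o=wind(3.18,.084,p,.0865)
r=env.move_straight(a,o,rate=.03,force_limit=25)
s=env.read_state();q=w2v(p,s["position"])[0];print(r,s["clock"],np.round(s["force"],1),np.arctan2(-q[0],q[1]+.1)%6.283)
env.gripper_to(0.6)
q=env.read_state()["position"]
env.move_straight([q[0],q[1],.2],rate=.25)
G={}
f=env.grab_frame("side"); G["side"]=f; cv2.imwrite("pics/m_side.png",cv2.resize(f["image"][135:295,195:385],None,fx=3.7,fy=3.7,interpolation=cv2.INTER_CUBIC))
env.goto(v2w(p,[-.06,.08,.15])[0],[-90,0,yd+180])
f=env.grab_frame("wrist"); G["wrist"]=f
cv2.imwrite("pics/m.png",cv2.resize(f["image"][45:195,160:290],None,fx=5.5,fy=4,interpolation=cv2.INTER_CUBIC))
print(env.read_state()["clock"])
E
```

```text
32.7 [-0.5 -0.2  1.1] 21.189775163238327
False 33.0833 [-3.7 -1.7  3.3] 3.1706683914063154
35.6917
```

View pics/m.png

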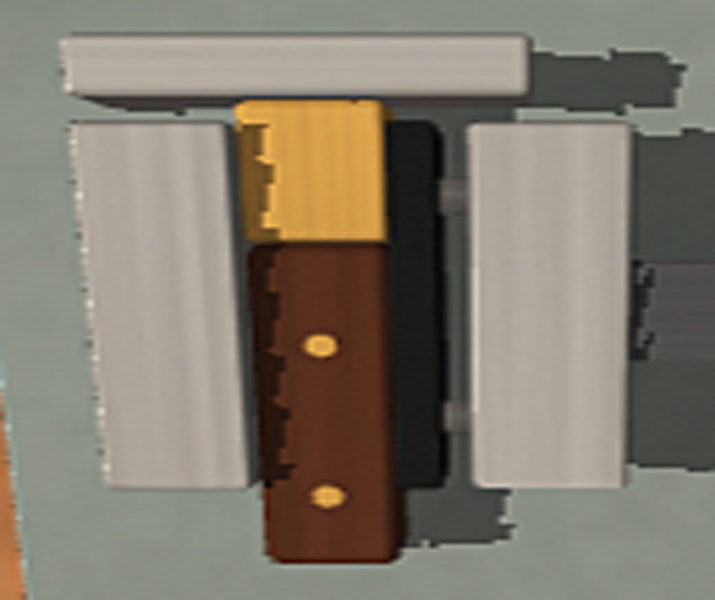

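View pics/m_side.png

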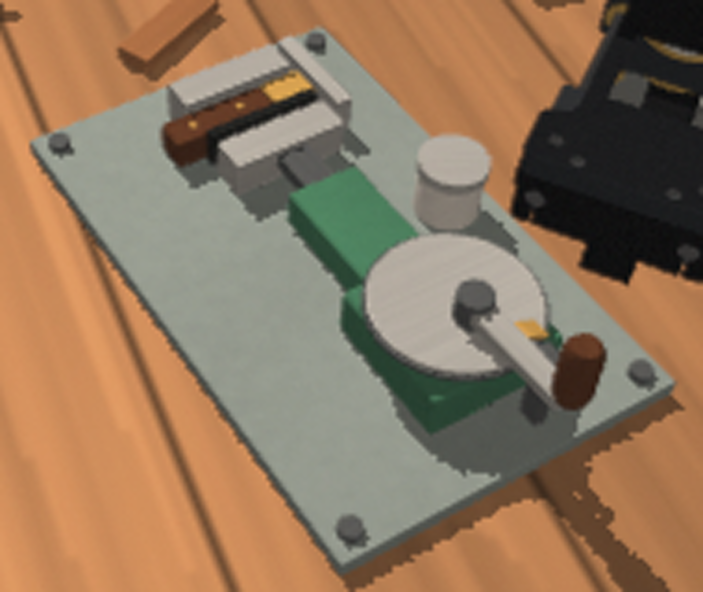

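The gap is now about 4.7 to 5.5 mm, which is halfway. The arm is latched, and the tin and spare scale are where they were. The robot is clear of everything, so I'm handing in.

```bash
python3 - <<'E'
from workcell import env
print(env.read_state()["force"]); env.close_job(); print(env.read_state()["clock"])
E
```

```text
[ 0.41053548  0.35560756 -0.00558168]
the job is handed in; nothing more can be done
the job is handed in; nothing more can be done
```

The job is done and handed in at about 36 s, well under the 61 s limit.

1. **Handle:** I pushed it along the jaws until it met the end stop. A second push did not move it, and the pictures show the brass against the stop.
2. **Crank:** I swung it clockwise onto its hard stop, pressing up to about 17 N. After that the wheel turned with the arm, which confirms it latched.
3. **Wheel:** I wound it anticlockwise to about 3.1 rad, measured the pad from above, and nudged it on to about 3.17 rad at the gripper. The wheel itself may be up to 0.06 rad less because of the latch's play.

**Last checks:** The handle is on the stop and pressed to the fixed jaw. The gap between pad and carriage is about 4.7 to 5.5 mm of 10, so the pad is about halfway back. The tin and the spare scale look unmoved, and the gripper was clear of everything with about 0.5 N on the tool.

**Disagreements:** Before the nudge, two ways of measuring the pad gap differed by about 1 mm. While swinging and winding, the gripper was pulled about 2 to 3 mm off its planned circle, adding up to about 12 N, so my estimate of the wheel's position is slightly off. I could not read the latch itself; I judged it from the pictures and from the wheel following the arm.

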